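# Ready the laboratory balance: shut the draft shield, wake, tare, print

## Task

Get the laboratory balance ready for weighing with light touches of the fingertips: slide the glass lid of its draft shield fully shut, and with the lid shut tap the round power key, then the long tare bar, then the square print key at the right-hand end of the row, letting each key spring back before the next. Touch the balance only lightly, never press the other square key (the menu key), and do not grip or lift anything: leave the beaker standing on the pan and everything else on the bench where it is.

Things in the scene. Friction and masses are not known exactly. Their poses are not given: they have to be found in the camera images.
- balance: White laboratory balance, fixed; 360 mm deep (its x), 212 wide (y). Origin: middle of its footprint at bench height; x from key panel to rear, y to the operator's left. Front panel (x -180 to -55 mm) slopes up rearwards at 0.17 rad, with a display and a row of four white keys on a grey strip; then the glass chamber (x -50 to 110, walls 158 high) with sliding lid; then the rear housing, 157 high.
- shield_lid (a joint): Opening of the glass lid of the draft shield, in m: 0 fully shut, grows as the lid slides to the rear (balance +x), stop at 0.10. It starts 0.04 to 0.075 open. It stays where left and slides with about 1.5 N. Glass 164 x 196 mm, upper face 164 mm above the bench.
- lid_rib (a point): Middle of the top of the dark soft rubber rib across the lid near its front edge, for pushing the lid (it gives 0.7 mm per N): 70 mm long (balance y), 10 mm thick (x), 22 high above the glass; this point is 186 mm above the bench and moves with the lid. Lid shut: 23 mm towards the keys from the balance's origin.
- power_top (a point): Middle of the top of the power key: the round key, 20 mm across, at the robot's left end of the row (+y). All four key tops stand 8 mm proud of the panel, about 58 mm above the bench, tilted with it, 149 mm in front of the balance's origin. z of the point points out of the panel.
- power_key (a joint): How far the power key is pressed into the panel, in m: 0 out, 0.006 bottomed (hard stop). Sprung: it starts to move at 1 N, registers at 0.002 (3 N), takes 5 N at 0.004, bottoms with 7 N, springs back by itself. All four keys are alike in this. Lightly means under 20 N anywhere on the balance; gripping the rib exceeds it.
- tare_top (a point): Middle of the top of the tare key: the long bar, 56 mm along the row, 18 mm deep, 92 mm to the right of the power key.
- tare_key (a joint): How far the tare key is pressed, in m, as for the power key.
- print_top (a point): Middle of the top of the print key: the square key, 18 x 18 mm, at the right end of the row (-y), 64 mm to the right of the middle of the tare bar.
- print_key (a joint): How far the print key is pressed, in m, as for the power key.
- menu_top (a point): Middle of the top of the menu key: the other square key, 18 x 18 mm, between the power key and the tare bar, 38 mm from the middle of the power key. Not to be pressed.
- menu_key (a joint): How far the menu key is pressed, in m, as for the power key.
- pan_middle (a point): Middle of the top of the steel weighing pan (90 mm across, 82 mm above the bench) inside the glass chamber.
- beaker: Empty glass beaker, 47 mm across, 56 mm high, standing on the pan inside the draft shield; its rim is 138 mm above the bench, 21 mm below the lid. Origin: middle of its underside, z up.
- weight: Steel 200 g weight with a knob, 38 mm across, 58 mm high, standing beside the balance. Origin: middle of its underside.
- amber_jar: Amber glass jar with black cap, 66 mm across, 110 mm high, standing beside the balance. Origin: middle of its underside.
- wash_bottle: White plastic bottle with grey cap, 64 mm across, 160 mm high, standing beside the balance. Origin: middle of its underside.
- spatula: Flat steel spatula, 180 mm long, 14 mm wide, 4 mm thick, lying on the bench beside the balance. Origin: on its underside, 75 mm from the narrow end; x along it to the wide end.
- petri_stack: Stack of three petri dishes, 90 mm across, 47 mm high, on the bench. Origin: middle of its underside.
- tube_rack: Blue tube rack with five capped tubes, 130 x 56 mm, 88 mm high over the caps. Origin: middle of its underside; x along its length.

How it is judged:
On the way, in this order (a step that is already met when the one before it is completed fails the run):
1. the lid is slid fully shut, with no key pressed (value of joint shield_lid below 0.004 m and value of joint each of power_key, menu_key, tare_key, print_key below 0.001 m), for 0.1 s.
2. the power key alone is tapped, lid shut (value of joint power_key above 0.002 m and value of joint shield_lid below 0.004 m and value of joint each of menu_key, tare_key, print_key below 0.001 m), for 0.03 s.
3. then the tare bar alone is tapped, power key sprung back (value of joint tare_key above 0.002 m and value of joint shield_lid below 0.004 m and value of joint each of power_key, menu_key, print_key below 0.001 m), for 0.03 s.
4. then the print key alone is tapped, tare bar sprung back (value of joint print_key above 0.002 m and value of joint shield_lid below 0.004 m and value of joint each of power_key, menu_key, tare_key below 0.001 m), for 0.03 s.
At the end, for the whole second after the job is handed in: The lid is shut to within 4 mm, all four keys are out to within 1 mm, the beaker stands upright and still on the pan, and the beaker and the six other loose things are within 15 mm of where they began (all of step 1 and horizontal distance between beaker and pan_middle below 0.04 m and z of beaker in the frame of pan_middle below 0.004 m and angle between beaker's own z axis and vertical below 0.1 rad and linear speed of beaker below 0.02 m/s and distance of each of beaker, weight, amber_jar, wash_bottle, spatula, petri_stack, tube_rack from where it was at the start of the episode below 0.015 m); the robot touches nothing.
It fails at once if the menu key is pressed (1.5 mm or more) (value of joint menu_key above 0.0015 m).
It fails at once if a key is pressed while the lid is open (more than 6 mm) (value of joint shield_lid above 0.006 m and value of joint any of power_key, menu_key, tare_key, print_key above 0.002 m).
It fails at once if the balance, its keys or its lid are touched or gripped with more than 20 N (contact force between any of the fingers, the arm and balance above 20 N).
It fails at once if the beaker is moved (15 mm), lifted or tipped (distance of beaker from where it was at the start of the episode above 0.015 m or angle between beaker's own z axis and vertical above 0.2 rad or z of beaker in the frame of pan_middle above 0.006 m).
It fails at once if the weight, jar, bottle, spatula, dishes or tube rack is pushed or lifted (15 mm) or tipped (distance of any of weight, amber_jar, wash_bottle, spatula, petri_stack, tube_rack from where it was at the start of the episode above 0.015 m or angle between any of weight, amber_jar, wash_bottle, spatula, petri_stack, tube_rack's own z axis and vertical above 0.3 rad).
It also fails if it takes over 43 s, if anything falls off the work surface, if the arm or the gripper's body presses on something with over 40 N, if the wrist force passes 120 N, or if a joint passes its speed limit or range.

## Robot

A 6-joint arm with a two-finger parallel gripper is mounted at the origin on the work surface. World frame = base frame: x ahead of the robot, y to its left, z up, the work surface at z = 0. Lengths are in m, angles in rad, forces in N, time in s.
With the tool pointing down it reaches from about 0.4 to 0.925 m from the base axis. Payload 3.4 kg.
Tool frame: the origin (TCP) lies midway between the tips of the shut fingers; the grasp point (between the pads) lies 19 mm behind it (ctrl.hold_point_z is the distance from the TCP to the grasp point, in m); z points along the fingers, y is the line along which they close (so a half turn about z gives the same grasp; the last joint's range is limited). The gripper opens to 85 mm and grips with 20 to 120 N. Pads are 22 mm wide; open, the fingers measure 114 mm over their backs; the gripper's body (76 mm by 85 mm) begins 54 mm behind the grasp point. The pads swing forward as they close: fully open they stand 13 mm farther back than shut.
Start: joints at [-1.333, 0.307, 1.506, -0, 1.328, -0.073], TCP at [0.176, -0.547, 0.231] pointing down, gripper open.
Joint ranges: [-3.12, 3.12], [-1.05, 2.28], [0.14, 2.33], [-1.42, 4.57], [0.1, 2.73], [-2.68, 2.68]. Speed limits (rad/s): [2.57, 2.57, 3.14, 3.14, 3.14, 3.14].

## Interface

Orientations are given as [roll, pitch, yaw] about the fixed x, y, z axes, in that order (R = Rz(yaw) Ry(pitch) Rx(roll)).
In Python, from station import ctrl, vision gives the robot as it stands.
- The arm moves only by the shell command python3 -m pendant 'ROWS'. ROWS is JSON, a list of rows, each an object of numbers: "grip": the finger opening in mm, from 0 to 85.4; "tx", "ty", "tz": the shift along the world's x, y, z in units of 30 mm (1.0 is 30 mm); "turn": the turn about the world's z in units of 6 degrees (1.0 is 6 degrees). A call has 1 to 8 rows; each row shifts and turns the commanded pose from where the row before left it; what a row does not reach is not made up. A row lasts 1/12 s, in which the tool goes at most 41.7 mm and 7.16 degrees, less where a joint would pass 70% of its speed; a pose out of reach is approached as far as the arm can. A call is refused whole if a number of a shift passes 1 or a number of a turn 1, either way. A call with a gripper value outside its range is refused whole. The fingers move at their own pace and stop on an object; the grip force is fixed at half the most. Time passes only in rows, so rows that do not move let the fingers close. It gives the time, the measured TCP pose, the force, the opening and the grip force at its end, in the units of the state.
- ctrl.sense(): the state, without advancing time (a new reading comes with each control period).
- vision.get_image(name): name is "scene" or "side" or "wrist"; returns a dict with "image" (420x560x3 uint8, red, green, blue), "vertical_fov" (degrees; the focal length in pixels is half the picture's height over the tangent of half this angle, whatever the lens; pixels are square), "cx", "cy" (the principal point, pixels), "pose" (4x4, takes a point from camera to world coordinates). Camera axes: x right, y down, z forward; pixel columns grow to the right and rows downward; lengths in m; the calibration is good to about 2 mm. The wrist camera is an equidistant fisheye: a pixel r from the principal point sees the ray r / f radians off the axis. A picture is of the moment at which its call begins. There is no depth.
- ctrl.close_job(): hands the job in; it is judged then, once.
The state is a dict: "time_s": time; "joints": joint angles; "qvel": joint speeds; "tau": joint torques, N m; "position": TCP position; "eef_rot": TCP orientation; "contact_force": force on the tool from outside, world axes, zero at the start; "ft_torque": the same for the moment, N m; "opening": finger opening in m; "finger_force": force on a finger pad.
Only numpy, scipy, OpenCV 4.12 (cv2) and the standard library are available. Lean on these libraries where they do the work, as an engineer would, in place of code of your own. Each camera call takes 0.05 s, during which the arm holds its last target. There are 200 camera calls.

## Working session

There is one attempt and no reset: what is moved stays moved. The work goes in short steps, Python scripts to look and compute and a shell command to move; the robot and the scene stay as the last step left them, time stands still between calls to the robot, and variables do not carry over. Pictures are saved under pics/ and viewed, at most 10 in all, crops included, and the job is handed in when it is done.

```bash
mkdir -p pics; python3 - <<'E'
from station import ctrl, vision
import cv2,numpy as np,pickle
for n in("scene","side"):
    d=vision.get_image(n); cv2.imwrite(f"pics/{n}0.png",cv2.resize(d["image"][:,:,::-1],(800,600),interpolation=cv2.INTER_CUBIC))
    pickle.dump(d,open(f"{n}0.pkl","wb")); print(n,d["vertical_fov"],d["cx"],d["cy"],np.round(d["pose"],3).tolist())
s=ctrl.sense();print(s["time_s"],s["position"],s["eef_rot"],s["contact_force"],s["opening"])
E
```

```text
scene 47.86076861048919 279.6885512813269 208.70579279574275 [[0.266, 0.668, -0.695, 1.615], [0.964, -0.191, 0.185, -0.273], [-0.009, -0.719, -0.694, 1.17], [0.0, 0.0, 0.0, 1.0]]
side 54.75330433541388 276.3040310365867 209.8477932001249 [[-0.947, -0.215, 0.238, 0.315], [-0.32, 0.59, -0.741, 0.882], [0.019, -0.778, -0.627, 0.889], [0.0, 0.0, 0.0, 1.0]]
0.1 [ 0.17564161 -0.54683678  0.2304488 ] [-3.13969006e+00 -1.41660667e-04  3.10746942e-01] [-0.31929928  1.12612118 -0.97504562] 0.08524017818072346
```

View pics/scene0.png

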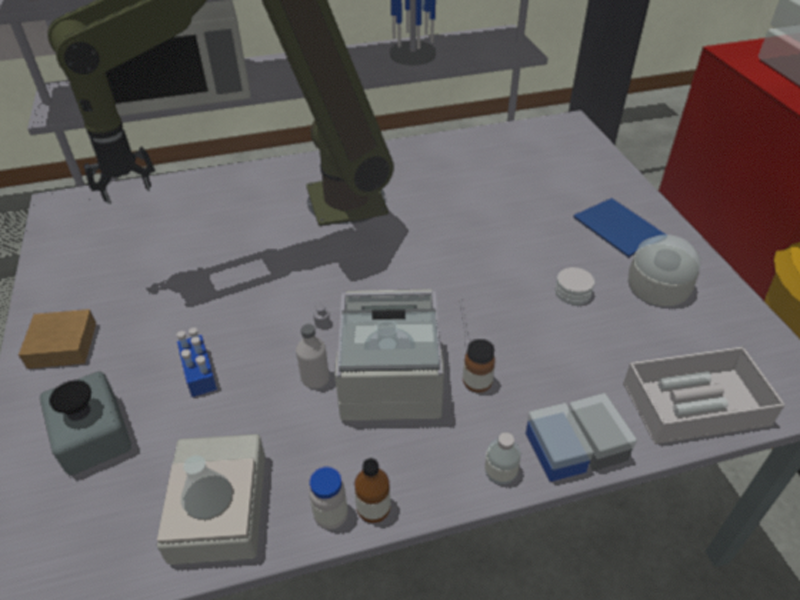

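View pics/side0.png

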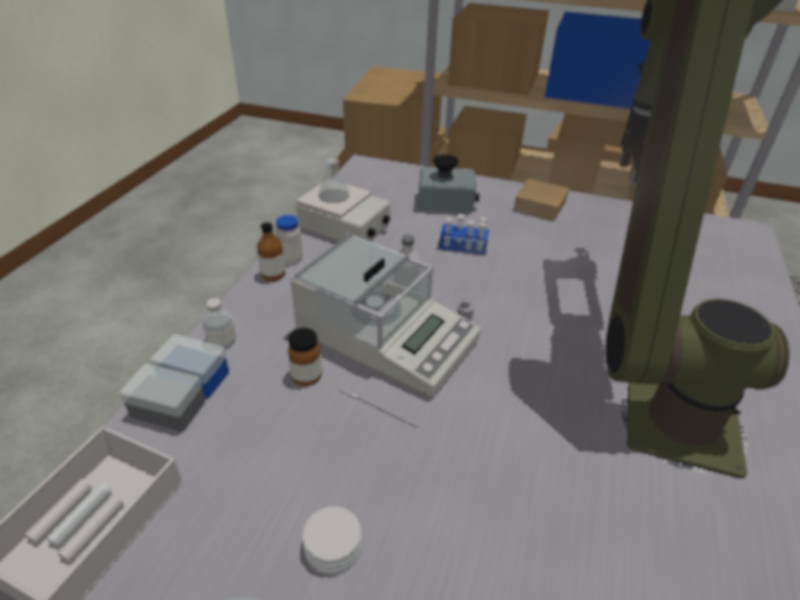

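The side view shows the balance at about (385,310) with its key row from (428,367) to (463,325). The lid rib is at (374,269) there and at (388,314) in the scene view. I'll enlarge crops to get exact pixels.

```bash
python3 - <<'E'
import cv2,numpy as np,pickle
a=pickle.load(open("side0.pkl","rb"))["image"][160:280,200:340,::-1]
b=pickle.load(open("scene0.pkl","rb"))["image"][195:300,230:316,::-1]
a=cv2.resize(a,None,fx=5,fy=5,interpolation=cv2.INTER_CUBIC);cv2.imwrite("pics/sidec.png",a)
b=cv2.resize(b,None,fx=5,fy=5,interpolation=cv2.INTER_CUBIC);cv2.imwrite("pics/scenec.png",b)
E
```

```text
(no output)
```

View pics/sidec.png

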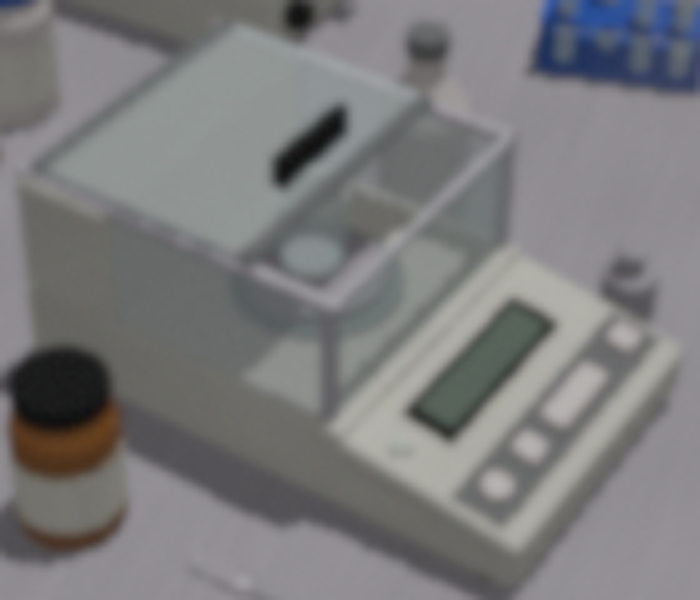

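View pics/scenec.png

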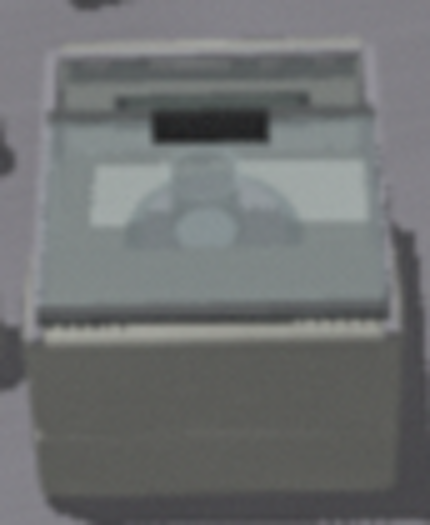

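```bash
cat > h.py <<'E'
import numpy as np,pickle
from scipy.optimize import least_squares
def proj(d,P):
    T=np.linalg.inv(d["pose"]);p=(T[:3,:3]@np.asarray(P,float).T).T+T[:3,3]
    f=d["image"].shape[0]/2/np.tan(np.radians(d["vertical_fov"]/2))
    return np.c_[d["cx"]+f*p[:,0]/p[:,2],d["cy"]+f*p[:,1]/p[:,2]]
def world(p,L):
    x,y,t=p[:3];c,s=np.cos(t),np.sin(t);L=np.asarray(L,float)
    return np.c_[x+c*L[:,0]-s*L[:,1],y+s*L[:,0]+c*L[:,1],L[:,2]]
KY=[78,40,-14,-78]   # guess: row centred; offset fitted
E
python3 - <<'E'
from h import *
S=pickle.load(open("side0.pkl","rb"));C=pickle.load(open("scene0.pkl","rb"))
ks=(np.array([(497,487),(530,447),(574,397),(625,335)])+.5)/5-.5+[200,160]
rs=(np.array([(310,146)])+.5)/5-.5+[200,160]; rc=(np.array([(211,126)])+.5)/5-.5+[230,195]
def model(p):
    k=world(p,[(-.149,a+p[4],.058) for a in(.078,.040,-.014,-.078)]); r=world(p,[(-.023+p[3],0,.175)]); return k,r
def res(p):
    k,r=model(p); return np.r_[(proj(S,k)-ks).ravel(),(proj(S,r)-rs).ravel(),(proj(C,r)-rc).ravel(),p[4]*100]
q=least_squares(res,[.7,0,0,.05,0]);p=q.x
print("p",p.round(4),"res",q.fun.round(2)); k,r=model(p);print(k.round(4),r.round(4))
# checks: rear top corners, front rail
ch=world(p,[(-.05,.1,.158),(-.05,-.1,.158),(.18,.106,.157),(.18,-.106,.157)])
print(((proj(S,ch)-[200,160])*5).round(),((proj(C,ch)-[230,195])*5).round())
E
```

```text
p [ 0.625  -0.0335 -0.251   0.058   0.0014] res [-0.   -0.18  0.01  0.09  0.14 -0.35 -0.13  0.44  0.09 -0.02  0.1   0.09
  0.14]
[[ 0.5004  0.0804  0.058 ]
 [ 0.491   0.0436  0.058 ]
 [ 0.4776 -0.0087  0.058 ]
 [ 0.4617 -0.0707  0.058 ]] [[ 0.659  -0.0422  0.175 ]]
[[332. 307.]
 [513. 134.]
 [  9. 173.]
 [220.  17.]] [[370.  43.]
 [ 48.  49.]
 [404. 330.]
 [ 20. 338.]]
```

The fit holds: key residuals are under 0.5 px, and the predicted chamber and rear corners fall where the pictures show them. The lid is about 58 mm open, so I'm setting out with the fingers shut.

```bash
python3 -m pendant '[{"grip":0,"tx":0.5,"ty":0.5,"tz":0.2,"turn":-0.6},{"grip":0,"tx":0.7,"ty":0.7,"tz":0.2,"turn":-0.7},{"grip":0,"tx":0.8,"ty":0.8,"tz":0.2,"turn":-0.7},{"grip":0,"tx":0.8,"ty":0.8,"turn":-0.7},{"grip":0,"tx":0.8,"ty":0.8,"turn":-0.7},{"grip":0,"tx":0.8,"ty":0.8,"turn":-0.7},{"grip":0,"tx":0.8,"ty":0.8,"turn":-0.7},{"grip":0,"tx":0.8,"ty":0.8,"turn":-0.6}]'
python3 -m pendant '[{"grip":0,"tx":0.8,"ty":0.8},{"grip":0,"tx":0.8,"ty":0.8},{"grip":0,"tx":0.8,"ty":0.8},{"grip":0,"tx":0.8,"ty":0.8},{"grip":0,"tx":0.8,"ty":0.8},{"grip":0,"tx":0.8,"ty":0.8},{"grip":0,"tx":0.8,"ty":0.8},{"grip":0,"tx":0.8,"ty":0.8}]'
python3 -m pendant '[{"grip":0,"tx":0.8,"ty":0.8},{"grip":0,"tx":0.8,"ty":0.8},{"grip":0,"tx":0.8,"ty":0.7},{"grip":0,"tx":0.8,"ty":0.5},{"grip":0,"tx":0.8,"ty":0.3},{"grip":0,"tx":0.4},{"grip":0},{"grip":0}]'
python3 - <<'E'
from station import ctrl, vision
import cv2
d=vision.get_image("wrist");cv2.imwrite("pics/w1.png",d["image"][:,:,::-1])
s=ctrl.sense();print(s["position"],s["eef_rot"],s["contact_force"],s["time_s"])
E
```

```text
[ 0.17569252 -0.54694075  0.23056812] [-3.13996722e+00 -1.35370085e-04  3.10771392e-01] [-0.07191407 -0.71873841  0.15799198] 0.15$[3]: bad value
$[0]: bad value
$[0]: bad value
```

View pics/w1.png

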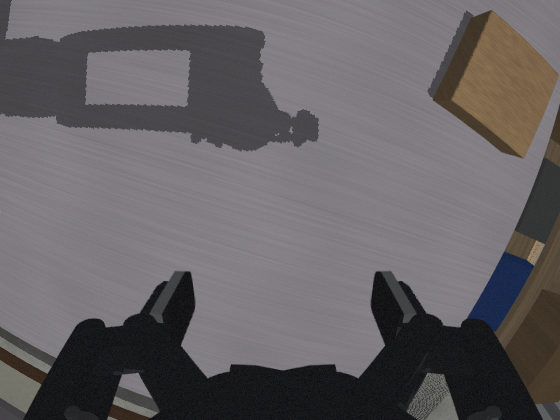

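The picture shows the start pose, with the fingers open over bare bench. The calls were refused because every row must carry all its keys, so I'll retype them in full.

```bash
python3 -m pendant '[{"grip":0,"tx":0.5,"ty":0.5,"tz":0.2,"turn":-0.6},{"grip":0,"tx":0.7,"ty":0.7,"tz":0.2,"turn":-0.7},{"grip":0,"tx":0.8,"ty":0.8,"tz":0.2,"turn":-0.7},{"grip":0,"tx":0.8,"ty":0.8,"tz":0,"turn":-0.7},{"grip":0,"tx":0.8,"ty":0.8,"tz":0,"turn":-0.7},{"grip":0,"tx":0.8,"ty":0.8,"tz":0,"turn":-0.7},{"grip":0,"tx":0.8,"ty":0.8,"tz":0,"turn":-0.7},{"grip":0,"tx":0.8,"ty":0.8,"tz":0,"turn":-0.6}]' &&
python3 -m pendant '[{"grip":0,"tx":0.8,"ty":0.8,"tz":0,"turn":0},{"grip":0,"tx":0.8,"ty":0.8,"tz":0,"turn":0},{"grip":0,"tx":0.8,"ty":0.8,"tz":0,"turn":0},{"grip":0,"tx":0.8,"ty":0.8,"tz":0,"turn":0},{"grip":0,"tx":0.8,"ty":0.8,"tz":0,"turn":0},{"grip":0,"tx":0.8,"ty":0.8,"tz":0,"turn":0},{"grip":0,"tx":0.8,"ty":0.8,"tz":0,"turn":0},{"grip":0,"tx":0.8,"ty":0.8,"tz":0,"turn":0}]' &&
python3 -m pendant '[{"grip":0,"tx":0.8,"ty":0.8,"tz":0,"turn":0},{"grip":0,"tx":0.8,"ty":0.8,"tz":0,"turn":0},{"grip":0,"tx":0.8,"ty":0.7,"tz":0,"turn":0},{"grip":0,"tx":0.8,"ty":0.5,"tz":0,"turn":0},{"grip":0,"tx":0.8,"ty":0.3,"tz":0,"turn":0},{"grip":0,"tx":0.4,"ty":0,"tz":0,"turn":0},{"grip":0,"tx":0,"ty":0,"tz":0,"turn":0},{"grip":0,"tx":0,"ty":0,"tz":0,"turn":0}]'
python3 - <<'E'
from station import ctrl, vision
import cv2
d=vision.get_image("wrist");cv2.imwrite("pics/w2.png",d["image"][:,:,::-1])
s=ctrl.sense();print(s["position"],s["eef_rot"],s["contact_force"],s["time_s"])
E
```

```text
time_s: 0.82
position: [0.3566, -0.366, 0.2491]
eef_rot: [-3.141, 0.0, -0.258]
contact_force: [0.1, -0.9, -0.0]
opening: -0.0004
finger_force: 0.0
time_s: 1.48
position: [0.5486, -0.1739, 0.249]
eef_rot: [3.142, 0.001, -0.255]
contact_force: [0.2, -0.0, 0.4]
opening: 0.0002
finger_force: 0.0
time_s: 2.15
position: [0.6795, -0.0822, 0.2482]
eef_rot: [3.141, 0.002, -0.254]
contact_force: [-0.4, 0.2, 0.5]
opening: 0.0001
finger_force: 0.0
[ 0.67878693 -0.08255899  0.24855116] [ 3.14109140e+00  2.21673128e-03 -2.54692982e-01] [-0.46833292  0.39015788 -0.21545245] 2.2
```

View pics/w2.png

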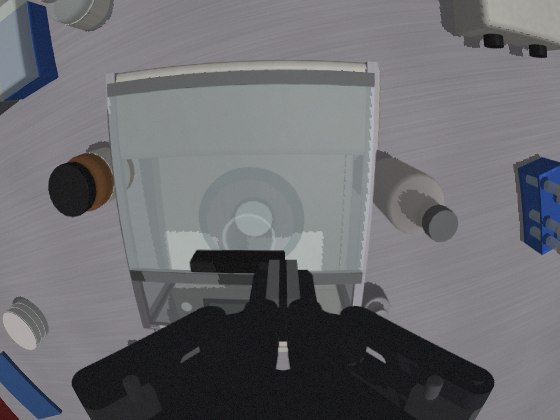

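The wrist picture shows the rib at columns 190–285, row 262. The fingers (column 282) are over its right-hand end, as the model predicts. I'll move behind the rib's middle and lower.

```bash
python3 -m pendant '[{"grip":0,"tx":0.4,"ty":0.5,"tz":0,"turn":0},{"grip":0,"tx":0.35,"ty":0.5,"tz":0,"turn":0},{"grip":0,"tx":0,"ty":0,"tz":-0.6,"turn":0},{"grip":0,"tx":0,"ty":0,"tz":-0.7,"turn":0},{"grip":0,"tx":0,"ty":0,"tz":-0.6,"turn":0},{"grip":0,"tx":0,"ty":0,"tz":-0.4,"turn":0},{"grip":0,"tx":0,"ty":0,"tz":-0.1,"turn":0},{"grip":0,"tx":0,"ty":0,"tz":0,"turn":0}]'
```

```text
time_s: 2.87
position: [0.7014, -0.0523, 0.1763]
eef_rot: [3.141, 0.002, -0.255]
contact_force: [-0.4, -0.2, -0.8]
opening: -0.0
finger_force: 0.0
```

```bash
python3 -m pendant '[{"grip":0,"tx":-0.19,"ty":0.05,"tz":0,"turn":0},{"grip":0,"tx":-0.19,"ty":0.05,"tz":0,"turn":0},{"grip":0,"tx":-0.19,"ty":0.05,"tz":0,"turn":0},{"grip":0,"tx":-0.1,"ty":0.025,"tz":0,"turn":0},{"grip":0,"tx":-0.1,"ty":0.025,"tz":0,"turn":0},{"grip":0,"tx":-0.1,"ty":0.025,"tz":0,"turn":0},{"grip":0,"tx":-0.1,"ty":0.025,"tz":0,"turn":0},{"grip":0,"tx":-0.1,"ty":0.025,"tz":0,"turn":0}]'
python3 -m pendant '[{"grip":0,"tx":-0.15,"ty":0.04,"tz":0,"turn":0},{"grip":0,"tx":-0.15,"ty":0.04,"tz":0,"turn":0},{"grip":0,"tx":-0.15,"ty":0.04,"tz":0,"turn":0},{"grip":0,"tx":-0.15,"ty":0.04,"tz":0,"turn":0},{"grip":0,"tx":-0.15,"ty":0.04,"tz":0,"turn":0},{"grip":0,"tx":-0.15,"ty":0.04,"tz":0,"turn":0},{"grip":0,"tx":0,"ty":0,"tz":0,"turn":0},{"grip":0,"tx":0,"ty":0,"tz":0,"turn":0}]'
```

```text
time_s: 3.53
position: [0.6709, -0.0443, 0.1778]
eef_rot: [-3.141, -0.002, -0.255]
contact_force: [2.1, -0.4, 0.6]
opening: -0.0003
finger_force: 0.8
time_s: 4.2
position: [0.6422, -0.0367, 0.177]
eef_rot: [-3.142, 0.002, -0.255]
contact_force: [0.2, -0.2, 0.6]
opening: -0.0002
finger_force: 0.0
```

```bash
python3 -m pendant '[{"grip":0,"tx":-0.12,"ty":0.03,"tz":0,"turn":0},{"grip":0,"tx":-0.12,"ty":0.03,"tz":0,"turn":0},{"grip":0,"tx":-0.12,"ty":0.03,"tz":0,"turn":0},{"grip":0,"tx":-0.1,"ty":0.025,"tz":0,"turn":0},{"grip":0,"tx":-0.05,"ty":0.013,"tz":0,"turn":0},{"grip":0,"tx":-0.04,"ty":0.01,"tz":0,"turn":0},{"grip":0,"tx":-0.04,"ty":0.01,"tz":0,"turn":0}]'
python3 -m pendant '[{"grip":0,"tx":-0.03,"ty":0.008,"tz":0,"turn":0},{"grip":0,"tx":-0.03,"ty":0.008,"tz":0,"turn":0},{"grip":0,"tx":-0.03,"ty":0.008,"tz":0,"turn":0}]'
```

```text
time_s: 4.78
position: [0.6254, -0.0325, 0.1772]
eef_rot: [-3.142, 0.0, -0.255]
contact_force: [1.5, 0.2, -0.3]
opening: -0.0001
finger_force: 0.8
time_s: 5.03
position: [0.6228, -0.0318, 0.1773]
eef_rot: [-3.142, -0.0, -0.255]
contact_force: [1.9, 0.3, -1.4]
opening: -0.0003
finger_force: 0.8
```

Now local x is about −2.5 mm and I expect the stop near −7 mm, so I'll continue in 1 mm steps.

```bash
for i in 1 2; do python3 -m pendant '[{"grip":0,"tx":-0.04,"ty":0.01,"tz":0,"turn":0},{"grip":0,"tx":-0.04,"ty":0.01,"tz":0,"turn":0}]'; done; python3 -m pendant '[{"grip":0,"tx":-0.04,"ty":0.01,"tz":0,"turn":0}]'
```

```text
time_s: 5.2
position: [0.6204, -0.0312, 0.1773]
eef_rot: [-3.141, -0.0, -0.255]
contact_force: [2.8, -0.7, -1.7]
opening: 0.0
finger_force: 0.8
time_s: 5.37
position: [0.618, -0.0306, 0.1773]
eef_rot: [-3.142, -0.0, -0.255]
contact_force: [3.2, 0.1, -2.0]
opening: 0.0
finger_force: 1.3
time_s: 5.45
position: [0.6173, -0.0304, 0.1773]
eef_rot: [-3.141, -0.001, -0.255]
contact_force: [4.6, -0.0, -1.9]
opening: 0.0001
finger_force: 1.9
```

```bash
python3 -m pendant '[{"grip":0,"tx":-0.04,"ty":0.01,"tz":0,"turn":0},{"grip":0,"tx":-0.03,"ty":0.01,"tz":0,"turn":0},{"grip":0,"tx":0,"ty":0,"tz":0,"turn":0}]'
```

```text
time_s: 5.7
position: [0.616, -0.0301, 0.1774]
eef_rot: [-3.142, -0.003, -0.255]
contact_force: [5.8, -1.1, -4.2]
opening: -0.0002
finger_force: 2.8
```

Force climbs steadily at the expected position, so the lid is against its stop. I'll back off, lift and go over the power key.

```bash
python3 -m pendant '[{"grip":0,"tx":0.2,"ty":-0.05,"tz":0,"turn":0},{"grip":0,"tx":0.1,"ty":-0.03,"tz":0,"turn":0},{"grip":0,"tx":0,"ty":0,"tz":0.5,"turn":0},{"grip":0,"tx":0,"ty":0,"tz":0.8,"turn":0},{"grip":0,"tx":0,"ty":0,"tz":0.6,"turn":0},{"grip":0,"tx":-0.6,"ty":0.5,"tz":0,"turn":0},{"grip":0,"tx":-0.7,"ty":0.7,"tz":0,"turn":0},{"grip":0,"tx":-0.8,"ty":0.75,"tz":0,"turn":0}]' && python3 -m pendant '[{"grip":0,"tx":-0.8,"ty":0.75,"tz":0,"turn":0},{"grip":0,"tx":-0.7,"ty":0.65,"tz":-0.5,"turn":0},{"grip":0,"tx":-0.45,"ty":0.4,"tz":-0.9,"turn":0},{"grip":0,"tx":0,"ty":0,"tz":-0.9,"turn":0},{"grip":0,"tx":0,"ty":0,"tz":-0.8,"turn":0},{"grip":0,"tx":0,"ty":0,"tz":-0.5,"turn":0},{"grip":0,"tx":0,"ty":0,"tz":0,"turn":0},{"grip":0,"tx":0,"ty":0,"tz":0,"turn":0}]'
python3 - <<'E'
from station import ctrl, vision
import cv2,numpy as np
from h import *
d=vision.get_image("side");a=d["image"][130:280,200:350,::-1];a=cv2.resize(a,None,fx=4,fy=4,interpolation=cv2.INTER_CUBIC)
w=vision.get_image("wrist")["image"][:,:,::-1]
w=cv2.resize(w[150:420,140:420],None,fx=.7,fy=.7)
b=np.zeros((600,796,3),np.uint8);b[:,:600]=a;b[:189,600:]=w;cv2.imwrite("pics/s3.png",b)
s=ctrl.sense();print(s["position"],s["eef_rot"],s["contact_force"])
p=[.625,-.0335,-.251]
print(((proj(d,np.r_[world(p,[(-.023,0,.175)]),[s["position"]]])-[200,130])*4).round())
E
```

```text
time_s: 6.37
position: [0.5602, 0.0262, 0.2346]
eef_rot: [3.141, 0.001, -0.257]
contact_force: [-0.3, 0.3, 0.4]
opening: 0.0002
finger_force: 0.0
time_s: 7.03
position: [0.5011, 0.0803, 0.1258]
eef_rot: [3.14, 0.003, -0.255]
contact_force: [-0.0, 0.0, -0.4]
opening: 0.0003
finger_force: 0.0
[0.50303326 0.08030292 0.12733397] [-3.14122346e+00 -1.16087163e-03 -2.54811272e-01] [-0.02525782 -0.51895571  0.30369975]
[[312. 261.]
 [398. 435.]]
```

View pics/s3.png

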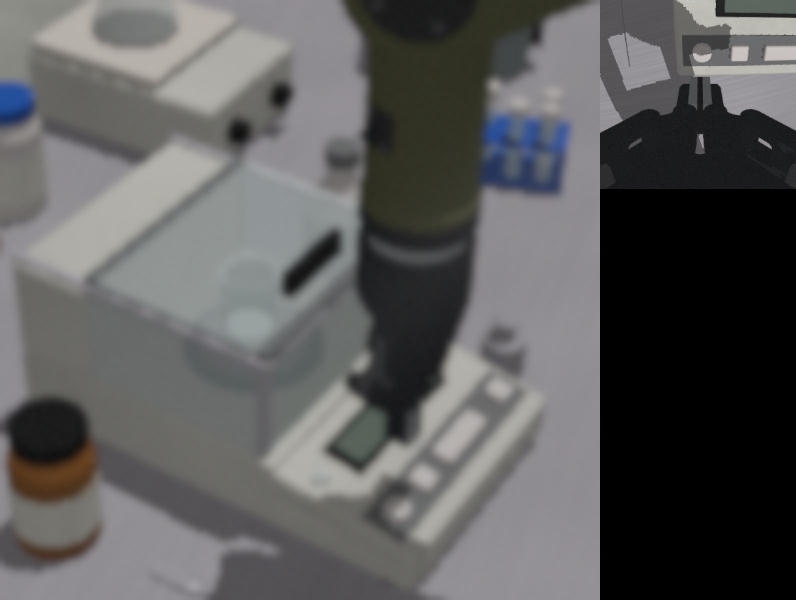

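The lid is shut: the rib sits at (312,262), exactly where predicted. The tip is over the power key, so I'll lower gently.

```bash
python3 -m pendant '[{"grip":0,"tx":0,"ty":0,"tz":-0.5,"turn":0},{"grip":0,"tx":0,"ty":0,"tz":-0.6,"turn":0},{"grip":0,"tx":0,"ty":0,"tz":-0.5,"turn":0},{"grip":0,"tx":0,"ty":0,"tz":-0.3,"turn":0},{"grip":0,"tx":0,"ty":0,"tz":-0.1,"turn":0},{"grip":0,"tx":0,"ty":0,"tz":0,"turn":0}]'; for i in 1 2; do  python3 -m pendant '[{"grip":0,"tx":0,"ty":0,"tz":-0.05,"turn":0},{"grip":0,"tx":0,"ty":0,"tz":-0.05,"turn":0}]'; done
```

```text
time_s: 7.63
position: [0.5024, 0.0803, 0.0665]
eef_rot: [3.142, 0.0, -0.255]
contact_force: [0.0, 1.6, -0.0]
opening: 0.0004
finger_force: 0.0
time_s: 7.8
position: [0.5033, 0.0804, 0.0643]
eef_rot: [-3.141, -0.002, -0.255]
contact_force: [0.6, 1.1, 0.4]
opening: 0.0
finger_force: 0.0
time_s: 7.97
position: [0.5027, 0.0804, 0.0608]
eef_rot: [-3.141, -0.001, -0.255]
contact_force: [-1.0, -0.3, 1.0]
opening: 0.0001
finger_force: 0.0
```

```bash
for i in 1 2; do  python3 -m pendant '[{"grip":0,"tx":0,"ty":0,"tz":-0.04,"turn":0},{"grip":0,"tx":0,"ty":0,"tz":-0.04,"turn":0}]'; done
```

```text
time_s: 8.13
position: [0.5028, 0.0803, 0.0582]
eef_rot: [-3.141, -0.001, -0.255]
contact_force: [0.5, 0.3, 2.4]
opening: -0.0001
finger_force: 1.2
time_s: 8.3
position: [0.5031, 0.0803, 0.0559]
eef_rot: [-3.141, -0.002, -0.255]
contact_force: [0.5, -0.8, 5.0]
opening: -0.0004
finger_force: 2.3
```

About 5 N and 4 mm, so the power key is pressed. Release, move to the tare bar.

```bash
python3 -m pendant '[{"grip":0,"tx":0,"ty":0,"tz":0.3,"turn":0},{"grip":0,"tx":0,"ty":0,"tz":0.5,"turn":0},{"grip":0,"tx":-0.2,"ty":-0.77,"tz":0.2,"turn":0},{"grip":0,"tx":-0.2,"ty":-0.8,"tz":0,"turn":0},{"grip":0,"tx":-0.22,"ty":-0.8,"tz":0,"turn":0},{"grip":0,"tx":-0.2,"ty":-0.6,"tz":0,"turn":0},{"grip":0,"tx":0,"ty":0,"tz":-0.2,"turn":0},{"grip":0,"tx":0,"ty":0,"tz":0,"turn":0}]'; python3 -m pendant '[{"grip":0,"tx":0,"ty":0,"tz":-0.3,"turn":0},{"grip":0,"tx":0,"ty":0,"tz":-0.2,"turn":0},{"grip":0,"tx":0,"ty":0,"tz":-0.1,"turn":0},{"grip":0,"tx":0,"ty":0,"tz":-0.04,"turn":0},{"grip":0,"tx":0,"ty":0,"tz":0,"turn":0}]'
```

```text
time_s: 8.97
position: [0.4765, -0.0092, 0.0791]
eef_rot: [-3.141, 0.002, -0.257]
contact_force: [0.1, -0.5, 0.6]
opening: 0.0
finger_force: 0.0
time_s: 9.38
position: [0.4772, -0.0081, 0.0596]
eef_rot: [3.142, 0.002, -0.254]
contact_force: [0.7, 0.4, -0.3]
opening: 0.0001
finger_force: 0.0
```

```bash
for i in 1 2; do  python3 -m pendant '[{"grip":0,"tx":0,"ty":0,"tz":-0.04,"turn":0},{"grip":0,"tx":0,"ty":0,"tz":-0.04,"turn":0}]'; done
```

```text
time_s: 9.55
position: [0.4779, -0.0084, 0.058]
eef_rot: [-3.141, -0.0, -0.254]
contact_force: [-0.2, 1.1, 2.7]
opening: 0.0001
finger_force: 1.1
time_s: 9.72
position: [0.4782, -0.0085, 0.0558]
eef_rot: [-3.141, -0.001, -0.255]
contact_force: [0.8, 2.2, 4.5]
opening: 0.0
finger_force: 2.1
```

```bash
python3 -m pendant '[{"grip":0,"tx":0,"ty":0,"tz":-0.02,"turn":0}]'; python3 -m pendant '[{"grip":0,"tx":0,"ty":0,"tz":0.32,"turn":0},{"grip":0,"tx":0,"ty":0,"tz":0.5,"turn":0},{"grip":0,"tx":-0.2,"ty":-0.7,"tz":0,"turn":0},{"grip":0,"tx":-0.2,"ty":-0.8,"tz":0,"turn":0},{"grip":0,"tx":-0.14,"ty":-0.57,"tz":0,"turn":0},{"grip":0,"tx":0,"ty":0,"tz":0,"turn":0},{"grip":0,"tx":0,"ty":0,"tz":-0.2,"turn":0},{"grip":0,"tx":0,"ty":0,"tz":-0.3,"turn":0}]'; python3 -m pendant '[{"grip":0,"tx":0,"ty":0,"tz":-0.1,"turn":0},{"grip":0,"tx":0,"ty":0,"tz":-0.04,"turn":0},{"grip":0,"tx":0,"ty":0,"tz":0,"turn":0}]'
```

```text
time_s: 9.8
position: [0.4782, -0.0085, 0.0553]
eef_rot: [-3.141, -0.001, -0.255]
contact_force: [0.2, 2.6, 5.3]
opening: -0.0001
finger_force: 2.4
time_s: 10.47
position: [0.4622, -0.0709, 0.0646]
eef_rot: [-3.141, -0.002, -0.255]
contact_force: [0.5, -0.7, -0.1]
opening: -0.0001
finger_force: 0.0
time_s: 10.72
position: [0.4607, -0.07, 0.0594]
eef_rot: [-3.142, 0.002, -0.254]
contact_force: [0.5, 0.3, -0.0]
opening: 0.0
finger_force: 0.0
```

```bash
for i in 1 2; do  python3 -m pendant '[{"grip":0,"tx":0,"ty":0,"tz":-0.04,"turn":0},{"grip":0,"tx":0,"ty":0,"tz":-0.04,"turn":0}]'; done
```

```text
time_s: 10.88
position: [0.4615, -0.0703, 0.0579]
eef_rot: [-3.141, 0.0, -0.254]
contact_force: [-0.5, 2.0, 1.8]
opening: 0.0002
finger_force: 1.1
time_s: 11.05
position: [0.4618, -0.0705, 0.0557]
eef_rot: [-3.141, -0.001, -0.255]
contact_force: [-0.8, 2.6, 4.7]
opening: -0.0003
finger_force: 2.1
```

Pressed the same way. One more small step, then lift well clear and check the scene.

```bash
python3 -m pendant '[{"grip":0,"tx":0,"ty":0,"tz":-0.02,"turn":0},{"grip":0,"tx":0,"ty":0,"tz":0.3,"turn":0},{"grip":0,"tx":0,"ty":0,"tz":0.8,"turn":0},{"grip":0,"tx":0,"ty":0,"tz":1,"turn":0},{"grip":0,"tx":0,"ty":0,"tz":1,"turn":0},{"grip":0,"tx":0,"ty":0,"tz":1,"turn":0},{"grip":0,"tx":0,"ty":0,"tz":0.8,"turn":0},{"grip":0,"tx":0,"ty":0,"tz":0,"turn":0}]'
python3 -m pendant '[{"grip":0,"tx":0,"ty":0,"tz":0,"turn":0},{"grip":0,"tx":0,"ty":0,"tz":0,"turn":0},{"grip":0,"tx":0,"ty":0,"tz":0,"turn":0},{"grip":0,"tx":0,"ty":0,"tz":0,"turn":0}]'
python3 - <<'E'
from station import vision
import cv2
cv2.imwrite("pics/w4.png",vision.get_image("wrist")["image"][:,:,::-1])
E
```

```text
time_s: 11.72
position: [0.4649, -0.0722, 0.2076]
eef_rot: [3.141, -0.011, -0.255]
contact_force: [1.5, -0.3, 0.3]
opening: -0.0002
finger_force: 0.0
time_s: 12.05
position: [0.4603, -0.0707, 0.2005]
eef_rot: [3.141, 0.003, -0.255]
contact_force: [0.9, -0.5, 0.7]
opening: 0.0001
finger_force: 0.0
```

View pics/w4.png

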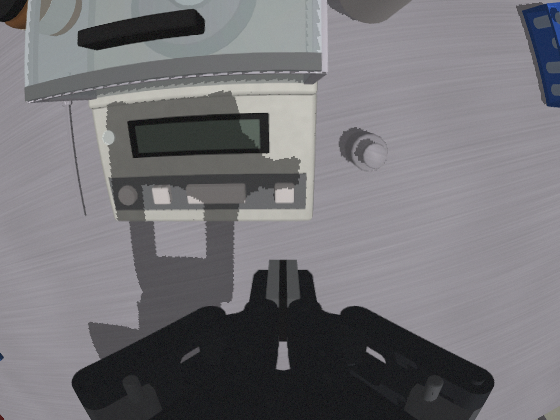

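The picture shows the lid shut (rib at (140,28)), all four keys out in the row at row 193, the weight at (365,152) and the spatula standing undisturbed, and the fingers clear.

```bash
python3 -c "
from station import ctrl
print(ctrl.close_job())"
```

```text
the job is handed in; nothing more can be done
None
```

The job is handed in: I slid the lid shut and tapped power, tare and print in order at about 5 N each, with the last picture showing the lid shut and all keys out; no verdict was returned.

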